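Hold a cleaned brass fitting over the inspection camera with tongs

TASK

The brass fitting on the white drain rack has just been degreased, so it must not be touched with the fingers: take the sprung tongs from their rest, close their tips on the brass fitting, and lift it off the rack. Carry it upright to the grey inspection camera and finish while still holding it in the tongs, at rest, centred over the camera's round window with the underside of the fitting about 8 cm above the glass; do not put it down or let go. Leave the other two fittings and the amber jar where they stand.

Things in the scene. Friction and masses are not known exactly. Their poses are not given: they have to be found in the camera images.
- tongs: Sprung steel tongs lying level on a black rest, 206 mm long, 85 g. Origin: midway between the two blue grip pads at mid height, 31 mm above the table while on the rest. +x points to the tips, z up, arms close along y. Grip the outsides of the blue pads (44 mm long in x, 22 mm high, 50 mm wide over both when open). Pivot block: x = -108 to -84 mm; tips end at x = 98 mm.
- tongs_left: Left arm (+y) of the tongs, a 14 mm high strip. Origin: its pivot, at x = -90, y = 12 mm in tongs; turns about z. Both arms move together. The spring pushes back on the blue pads with about 5 N per side when open and 8 N when closed on a fitting: a light squeeze to 46 mm over the pads carries the tongs still open; about half of any further squeeze reaches the tips.
- tongs_right: Right arm (-y) of the tongs, mirror image of the left; origin at its pivot (x = -90, y = -12 mm). Between the arms a fixed spine 6 mm wide and 8 mm high (z = -7 to 1 mm) runs from the pivot block to x = 64 mm; the tongs lie on it.
- tongs_tip (a point): Point midway between the black rubber tip pads (26 mm long in x, 20 mm high), 85 mm ahead of the tongs' origin, same height and axes. Width over the blue pads against clear gap between the tip pads: 50 and 50 mm open (its rest state), 46 and 42 mm, 38 and 26 mm (closed on a fitting), 25 and 1 mm fully closed.
- rest: Black fixed tongs rest: a foot 20 mm wide and 4 mm thick with two saddles 24 mm high, under the pivot block (x = -90 mm, 40 mm wide in y) and towards the tips (x = 55 mm, 76 mm wide, 14 mm long). Only the thin foot lies beneath the blue pads. Origin: on the table under the tongs' origin; x along the tongs.
- rack: White fixed drain rack, a flat block 110 x 270 x 30 mm with grey drain slots along its long edges. The three fittings stand on its top (30 mm high) in a row along its y axis at y = -85, 0 and 85 mm, in any order. Origin: centre of its underside; z up.
- brass_part: The brass fitting to be lifted, 50 mm high, about 60 g: flange 32 mm diameter up to 6 mm, round body 26 mm diameter from 6 to 40 mm, nipple 12 mm diameter up to 50 mm. Origin: centre of its underside, z up along its axis.
- grey_part: Bare aluminium turned metal part like the brass one and of the same size, standing upright on the drain rack; a bystander. Origin: centre of its underside, z up.
- blue_part: Blue painted turned metal part like the brass one and of the same size, standing upright on the drain rack; a bystander. Origin: centre of its underside, z up.
- jar: Small closed amber glass jar with a white lid, 44 mm diameter, 50 mm high, standing on the table between rest and rack; a bystander. Origin: centre of its underside.
- scanner: Grey fixed inspection camera housing looking upwards, 120 x 120 mm, 40 mm high over the white ring on top. Origin: centre of its underside, z up.
- window (a point): Centre of the round glass window (50 mm diameter, in a white ring of 72 mm) on top of the camera housing, 40 mm above the table.

How it is judged:
By the outcome, as a careful person would: the job done as asked, in the order asked, and still so for the second after the job is handed in, while the arm keeps its last pose, push and grip.
It also fails if it takes over 45 s, if anything falls off the work surface, if the arm or the gripper's body presses on something with over 40 N, if the wrist force passes 120 N, or if a joint passes its speed limit or range.

ROBOT

A 7-joint arm with a two-finger parallel gripper is mounted at the origin on the work surface. World frame = base frame: x ahead of the robot, y to its left, z up, the work surface at z = 0. Lengths are in m, angles in rad, forces in N, time in s.
With the tool pointing down it reaches from about 0.425 to 1.025 m from the base axis. Payload 9.4 kg.
Tool frame: the origin (TCP) lies at the very end of the fingers, on their centre line; the grasp point (between the pads) lies 19 mm behind it (env.grip_depth is the distance from the TCP to the grasp point, in m); z points along the fingers, y is the line along which they close (so a half turn about z gives the same grasp; the last joint's range is limited). The gripper opens to 85 mm and grips with 20 to 120 N. Pads are 22 mm wide; open, the fingers measure 114 mm over their backs; the gripper's body (76 mm by 85 mm) begins 54 mm behind the grasp point. The pads swing forward as they close: fully open they stand 13 mm farther back than shut.
Start: joints at [1.256, 0.599, -0.003, 1.599, 0.002, 0.943, -0.08], TCP at [0.171, -0.705, 0.231] pointing down, gripper open.
Joint ranges: [-2.57, 2.57], [-0.35, 1.97], [-1.29, 1.29], [0.11, 2.56], [-1.05, 4.19], [0.11, 1.86], [-2.63, 2.63]. Speed limits (rad/s): [2.22, 2.22, 3.01, 3.01, 3.14, 3.14, 3.14].

INTERFACE

Orientations are given as a rotation vector (axis times angle).
In Python, from cell import env, get_image gives the robot as it stands. The module is installed in compiled form; this text tells all that it offers.
- The arm moves only by the tool carry_out, never from a script. Its argument "rows" is one flat list of numbers, 7 for each row, row after row: the shift along the tool's x, y, z in cm, then the turn, a rotation vector about the tool's x, y, z in rad, then the finger opening in cm, from 0 to 8.54. A call has exactly 8 rows; each row is the pose to reach, as a shift and turn from the pose commanded when the call began, along the tool's axes at that moment; what a row does not reach only later rows make up. A row lasts 1/10 s, in which the tool goes at most 50 mm and 8.59 degrees, less where a joint would pass 70% of its speed; a pose out of reach is approached as far as the arm can. A call with a gripper value outside its range is refused whole. The fingers move at their own pace and stop on an object; the grip force is fixed at half the most. Time passes only in rows, so rows that repeat a pose let the fingers close, or fill a call up. It gives the time, the measured TCP pose, the force, the opening and the grip force at its end, in the units of the state.
- env.get_state(): the state, without advancing time (a new reading comes with each control period).
- get_image(name): name is "scene" or "top"; returns a dict with "img" (400x640x3 uint8, red, green, blue), "vfov" (degrees; the focal length in pixels is half the picture's height over the tangent of half this angle, whatever the lens; pixels are square), "cx", "cy" (the principal point, pixels), "xyz" and "orientation" of the camera in the world. Camera axes: x right, y down, z forward; pixel columns grow to the right and rows downward; lengths in m; the calibration is good to about 2 mm. A picture is of the moment at which its call begins. There is no depth.
- env.hand_in(): hands the job in; it is judged then, once.
The state is a dict: "clock": time; "qpos": joint angles; "dq": joint speeds; "tau": joint torques, N m; "eef_pos": TCP position; "orientation": TCP orientation; "ft_force": force on the tool from outside, world axes, zero at the start; "wrist_torque": the same for the moment, N m; "width": finger opening in m; "finger_force": force on a finger pad.
Only numpy, scipy, OpenCV 4.12 (cv2) and the standard library are available. Lean on these libraries where they do the work, as an engineer would, in place of code of your own. Each camera call takes 0.05 s, during which the arm holds its last target. There are 200 camera calls.

## Working session

There is one attempt and no reset: what is moved stays moved. The work goes in short steps, Python scripts to look and compute and a tool call to move; the robot and the scene stay as the last step left them, time stands still between calls to the robot, and variables do not carry over. Pictures are saved under pics/ and viewed, at most 10 in all, crops included, and the job is handed in when it is done.

Besides the shell and the picture viewer there is one more tool, called after ">>>" in YAML: its name, and indented under it one key for each argument. carry_out: Moves the arm, as the interface text tells. Its arguments: {"type":"object","properties":{"rows":{"type":"array","items":{"type":"number"}}},"required":["rows"]}

```bash
mkdir -p pics; python3 - <<'E'
from cell import env,get_image
import cv2
s=env.get_state()
for k in("clock","eef_pos","orientation","ft_force","width"):print(k,s[k])
for n in("scene","top"):
    d=get_image(n);cv2.imwrite(f"pics/{n}0.png",d["img"][:,:,::-1])
    print(n,{k:v for k,v in d.items() if k!="img"})
E
```

```text
clock 0.0
eef_pos [ 0.17065052 -0.70415802  0.23039767]
orientation [-3.11789291e+00 -3.72442444e-01  4.99913511e-04]
ft_force [ 0.39410423 -0.15965097  0.16226575]
width 0.08541361827572154
scene {'vfov': 52.751386579363, 'cx': 320.46732573606783, 'cy': 202.8732694781292, 'xyz': array([0.94290322, 0.09830835, 0.73733315]), 'orientation': array([-1.63781118, -2.16031092,  0.66239205])}
top {'vfov': 57.47255788664831, 'cx': 327.57101779757403, 'cy': 196.3738788465562, 'xyz': array([ 0.38298596, -0.03658874,  0.81294389]), 'orientation': array([-2.13887595,  2.09690759, -0.18449531])}
```

View pics/scene0.png

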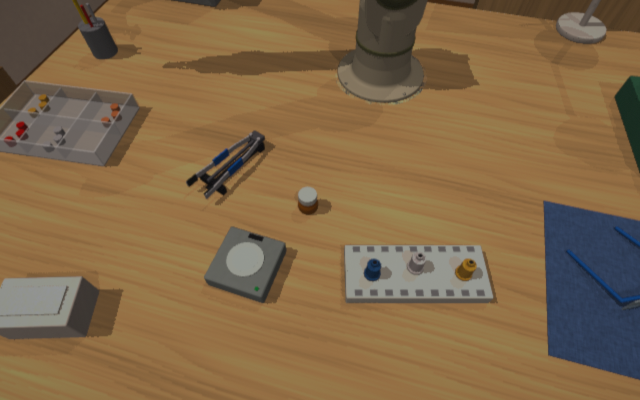

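View pics/top0.png

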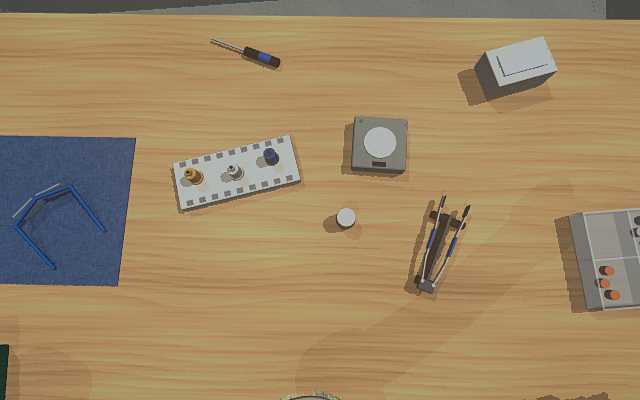

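The scene view shows the tongs at (228,165), the jar at (308,200), the camera window at (245,260) and the brass fitting at (467,268), at the end of the row. The top view shows the tongs at (440,245), the window at (380,142) and the brass at (193,176). Next I'll measure with colour masks and take enlarged crops.

```bash
cat >h.py <<'E'
import numpy as np,cv2
from scipy.spatial.transform import Rotation as R
from cell import env,get_image
def ray(d,u,v):
    f=200/np.tan(np.radians(d["vfov"]/2))
    r=R.from_rotvec(d["orientation"]).apply([(u-d["cx"])/f,(v-d["cy"])/f,1]);return np.array(d["xyz"]),r/np.linalg.norm(r)
def plane(d,u,v,z):
    o,r=ray(d,u,v);return o+r*(z-o[2])/r[2]
def proj(d,p):
    f=200/np.tan(np.radians(d["vfov"]/2))
    q=R.from_rotvec(d["orientation"]).inv().apply(np.array(p)-d["xyz"]);return q[:2]/q[2]*f+[d["cx"],d["cy"]]
def tri(a,pa,b,pb):
    o1,r1=ray(a,*pa);o2,r2=ray(b,*pb)
    t=np.linalg.lstsq(np.c_[r1,-r2],o2-o1,rcond=None)[0]
    p,q=o1+t[0]*r1,o2+t[1]*r2;return (p+q)/2,np.linalg.norm(p-q)
def blobs(d,lo,hi,box,amin=8):
    h=cv2.cvtColor(d["img"],cv2.COLOR_RGB2HSV);m=cv2.inRange(h,np.array(lo),np.array(hi))
    x0,y0,x1,y1=box;k=np.zeros_like(m);k[y0:y1,x0:x1]=m[y0:y1,x0:x1]
    n,l,s,c=cv2.connectedComponentsWithStats(k)
    return [(c[i].round(1).tolist(),s[i].tolist()) for i in range(1,n) if s[i,4]>=amin],k
E
python3 - <<'E'
from h import *
a,b=get_image("scene"),get_image("top")
print("pads",blobs(a,(95,120,40),(130,255,255),(180,120,275,205))[0],blobs(b,(95,100,40),(130,255,255),(400,190,480,300))[0])
print("brass",blobs(a,(14,150,60),(30,255,255),(452,255,482,283))[0],blobs(b,(10,150,40),(30,255,255),(180,165,206,188))[0])
print("white",blobs(a,(0,0,150),(180,70,255),(215,230,275,290))[0],blobs(b,(0,0,170),(180,60,255),(355,120,405,165))[0])
for n,d,(x0,y0,x1,y1),m in(("s",a,(180,120,275,205),8),("t",b,(395,185,485,300),5)):pass
c=[cv2.resize(a["img"][125:205,180:275],None,fx=6,fy=6,interpolation=2),cv2.resize(b["img"][188:298,405:475],None,fx=5,fy=5,interpolation=2)]
cv2.imwrite("pics/cs.png",c[0][:,:,::-1]);cv2.imwrite("pics/ct.png",c[1][:,:,::-1])
c=[cv2.resize(a["img"][235:310,335:500],None,fx=4.5,fy=4.5,interpolation=2),cv2.resize(b["img"][130:215,165:310],None,fx=3.4,fy=3.4,interpolation=2)]
w=max(i.shape[1] for i in c)
cv2.imwrite("pics/rack.png",np.vstack([np.pad(i,((0,0),(0,w-i.shape[1]),(0,0))) for i in c])[:,:,::-1])
E
```

```text
pads [([220.5, 156.7], [213, 149, 15, 16, 96]), ([234.9, 165.8], [227, 158, 16, 17, 121])] [([431.6, 238.2], [428, 229, 8, 20, 33]), ([452.8, 246.4], [449, 237, 9, 20, 32])]
brass [([465.4, 269.8], [456, 259, 20, 22, 288])] [([189.4, 169.2], [185, 168, 10, 4, 17]), ([199.5, 177.3], [194, 171, 9, 13, 24]), ([188.0, 176.7], [186, 176, 6, 3, 9])]
white [([244.5, 258.7], [227, 243, 36, 32, 882])] [([379.7, 141.9], [364, 127, 32, 31, 752])]
```

View pics/cs.png

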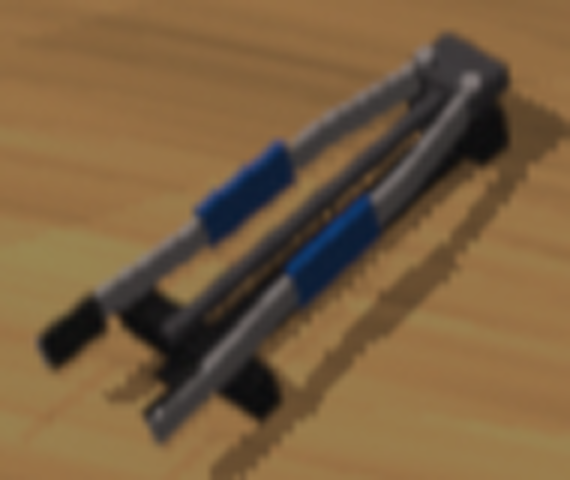

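View pics/ct.png

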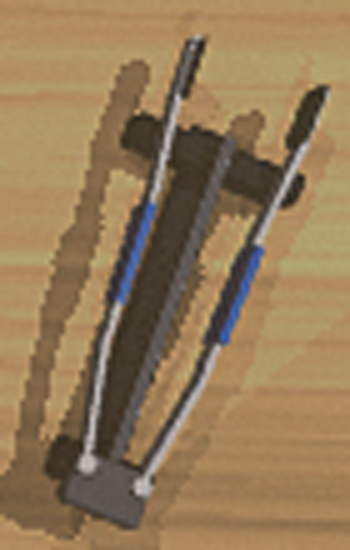

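View pics/rack.png

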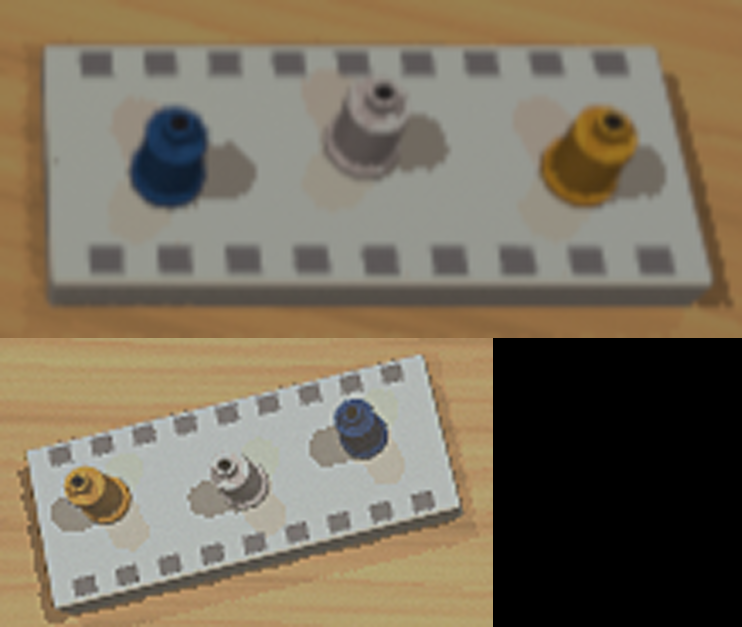

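The crops show the pivot rivets at scene-crop (473,80) and (425,57), matching top-crop (88,463) and (142,486). The nipple hole of the brass part is at scene-crop (613,122) and top-crop (78,143). Rack corners are clear in both views. I'll triangulate from these.

```bash
python3 - <<'E'
from h import *
np.set_printoptions(precision=4,suppress=True)
a,b=get_image("scene"),get_image("top")
S=lambda x,y:((x+.5)/6-.5+180,(y+.5)/6-.5+125)
T=lambda x,y:((x+.5)/5-.5+405,(y+.5)/5-.5+188)
Rs=lambda x,y:((x+.5)/4.5-.5+335,(y+.5)/4.5-.5+235)
Rt=lambda x,y:((x+.5)/3.4-.5+165,(y+.5)/3.4-.5+130)
def t(n,p,q):print(n,*tri(a,p,b,q))
t("rivA",S(473,80),T(88,463));t("rivB",S(425,57),T(142,486))
t("padA",(234.9,165.8),(431.6,238.2));t("padB",(220.5,156.7),(452.8,246.4))
t("tipA",S(155,432),T(200,42));t("tipB",S(45,355),T(322,92))
t("padAfront top",S(288,272),T(150,205));t("padAback top",S(370,200),T(120,300))
t("padBfront",S(200,213),T(257,250));t("padBback",S(278,145),T(218,340))
t("window",(244.5,258.7),(379.7,141.9))
for n,p,q in(("brass",(613,122),(78,143)),("grey",(383,93),(224,127)),("blue",(180,122),(352,73))):t(n,Rs(*p),Rt(*q))
for n,p,q in(("c1",(45,46),(424,19)),("c2",(655,46),(29,113)),("c3",(711,285),(57,269)),("c4",(50,288),(458,171))):t(n,Rs(*p),Rt(*q))
import json
for n,d,box in(("s",a,(290,180,325,220)),("t",b,(332,203,362,235))):
    bl=blobs(d,(0,0,120),(180,90,255),box,30)[0];print(n,bl,[plane(d,*c[0],.05) for c in bl])
E
```

```text
rivA [ 0.3561 -0.2221  0.0411] 0.00313755424609812
rivB [ 0.3474 -0.2453  0.0384] 0.001962498914483458
padA [ 0.4433 -0.2464  0.0335] 0.002773235561238692
padB [ 0.4267 -0.2898  0.0328] 0.004584040565851333
tipA [ 0.5357 -0.278   0.0286] 0.004483495258253304
tipB [ 0.5148 -0.3307  0.0285] 0.0030255507117705133
padAfront top [ 0.4634 -0.2527  0.0406] 0.0002798949420746302
padAback top [ 0.4231 -0.2378  0.0404] 0.0024002717351514716
padBfront [ 0.4453 -0.2968  0.0394] 0.0012743535447245873
padBback [ 0.4078 -0.2795  0.0416] 0.001185240360050498
window [ 0.6541 -0.1378  0.038 ] 0.0014078563154312294
brass [0.5679 0.2679 0.0792] 0.0022356771393164145
grey [0.5796 0.1786 0.0793] 0.0016197444542856336
blue [0.6149 0.1021 0.0806] 0.0028919062919323343
c1 [0.6284 0.0493 0.1423] 0.0008072872152892355
c2 [0.5685 0.2668 0.1444] 0.003993525029109802
c3 [ 0.5216  0.3732 -0.1429] 0.014091786598760316
c4 [ 0.608   0.0576 -0.1511] 0.005135977689416066
s [([306.9, 193.8], [298, 186, 19, 16, 235])] [array([ 0.4844, -0.0632,  0.05  ])]
t [([345.8, 216.6], [337, 208, 19, 19, 280])] [array([ 0.4841, -0.0647,  0.05  ])]
```

```bash
cat >>h.py <<'E'
np.set_printoptions(precision=4,suppress=True)
def go(p,yaw):
    s=env.get_state();r=R.from_rotvec(s["orientation"]);y=np.radians(yaw)
    g=R.from_matrix(np.array([[np.cos(y),np.sin(y),0],[np.sin(y),-np.cos(y),0],[0,0,-1]]))
    print("clock",s["clock"],"eef",s["eef_pos"],"w",s["width"],"ff",s["finger_force"],"ft",s["ft_force"])
    print("shift cm",r.inv().apply(np.array(p)-s["eef_pos"])*100,"rot",(r.inv()*g).as_rotvec())
E
python3 - <<'E'
from h import *
a,b=get_image("scene"),get_image("top")
Rs=lambda x,y:((x+.5)/4.5-.5+335,(y+.5)/4.5-.5+235)
Rt=lambda x,y:((x+.5)/3.4-.5+165,(y+.5)/3.4-.5+130)
c=[tri(a,Rs(*p),b,Rt(*q)) for p,q in(((45,46),(458,171)),((655,46),(57,269)),((711,285),(29,113)),((50,288),(424,19)))]
for i in c:print(*i)
print("yaw of rack y",[np.degrees(np.arctan2(*(c[j][0]-c[i][0])[1::-1])) for i,j in((0,1),(3,2))],"centre",np.mean([i[0] for i in c],axis=0))
# flange bottom extents of the brass, at rack top height
for d,box in((a,(452,255,482,283)),(b,(180,165,206,188))):
    k=blobs(d,(12,110,30),(32,255,255),box)[1];y,x=np.nonzero(k);print("brass px",x.min(),x.max(),y.min(),y.max(),plane(d,(x.min()+x.max())/2,(y.min()+y.max())/2,.055))
go((.435,-.267,.15),-21.9)
E
```

```text
[0.5671 0.0387 0.0258] 0.0009754930954273829
[0.497  0.2955 0.0285] 0.00362902271344179
[0.6011 0.3247 0.0261] 0.0031113821237657886
[0.6726 0.0664 0.0206] 0.002225412783487828
yaw of rack y [np.float64(105.25888934186685), np.float64(105.45881374666233)] centre [0.5844 0.1813 0.0253]
brass px 455 476 259 280 [0.5722 0.267  0.055 ]
brass px 184 202 168 183 [0.5659 0.2643 0.055 ]
clock 0.4 eef [ 0.1707 -0.7045  0.2311] w 0.08512244177520965 ff 0.0 ft [0.2569 0.4928 0.1675]
shift cm [ 35.9926 -36.2937   8.1196] rot [-0.0002  0.0002  0.6201]
```

>>> carry_out:
  rows: [36,-36.3,8.1,0,0,0.62,8.5,36,-36.3,8.1,0,0,0.62,8.5,36,-36.3,8.1,0,0,0.62,8.5,36,-36.3,8.1,0,0,0.62,8.5,36,-36.3,8.1,0,0,0.62,8.5,36,-36.3,8.1,0,0,0.62,8.5,36,-36.3,8.1,0,0,0.62,8.5,36,-36.3,8.1,0,0,0.62,8.5]

```text
clock: 1.2
eef_pos: [0.376, -0.3648, 0.1687]
orientation: [3.084, -0.597, 0.001]
ft_force: [2.5, -0.9, 0.7]
width: 0.085
finger_force: 0.0
```

```bash
python3 -c "
from h import *
go((.435,-.267,.10),-21.9)"
```

```text
clock 1.2 eef [ 0.376  -0.3648  0.1687] w 0.08501703439787213 ff 0.0 ft [ 2.4895 -0.9405  0.7048]
shift cm [  1.8208 -11.2777   6.8706] rot [ 0.0002 -0.0009 -0.0001]
```

>>> carry_out:
  rows: [1.8,-11.3,6.9,0,0,0,8.5,1.8,-11.3,6.9,0,0,0,8.5,1.8,-11.3,6.9,0,0,0,8.5,1.8,-11.3,6.9,0,0,0,8.5,1.8,-11.3,6.9,0,0,0,8.5,1.8,-11.3,6.9,0,0,0,8.5,1.8,-11.3,6.9,0,0,0,8.5,1.8,-11.3,6.9,0,0,0,8.5]

```text
clock: 2.0
eef_pos: [0.4336, -0.2695, 0.1003]
orientation: [3.083, -0.6, 0.002]
ft_force: [-0.7, -0.0, 0.1]
width: 0.085
finger_force: 0.0
```

```bash
python3 -c "
from h import *
go((.435,-.267,.011),-21.9)"
```

```text
clock 2.0 eef [ 0.4336 -0.2695  0.1003] w 0.08498429461562253 ff 0.0 ft [-0.7217 -0.0321  0.1331]
shift cm [ 0.028  -0.2875  8.9298] rot [ 0.0004 -0.0012 -0.002 ]
```

>>> carry_out:
  rows: [0,-0.3,1.5,0,0,0,8.5,0,-0.3,3,0,0,0,8.5,0,-0.3,4.5,0,0,0,8.5,0,-0.3,6,0,0,0,8.5,0,-0.3,7.5,0,0,0,8.5,0,-0.3,8.4,0,0,0,8.5,0,-0.3,8.9,0,0,0,8.5,0,-0.3,8.9,0,0,0,8.5]

```text
clock: 2.8
eef_pos: [0.4348, -0.2657, 0.0104]
orientation: [-3.084, 0.598, 0.001]
ft_force: [0.2, 0.3, -0.3]
width: 0.0851
finger_force: 0.0
```

```bash
python3 - <<'E'
from h import *
go((.435,-.267,.011),-21.9)
a,b=get_image("scene"),get_image("top")
c=[cv2.resize(a["img"][110:210,170:290],None,fx=5,fy=5,interpolation=2)]
cv2.imwrite("pics/g1.png",c[0][:,:,::-1])
E
```

```text
clock 2.8 eef [ 0.4348 -0.2657  0.0104] w 0.08511528775320694 ff 0.0 ft [ 0.1829  0.2635 -0.2703]
shift cm [ 0.0687  0.1096 -0.0583] rot [-0.      0.0005 -0.0005]
```

View pics/g1.png

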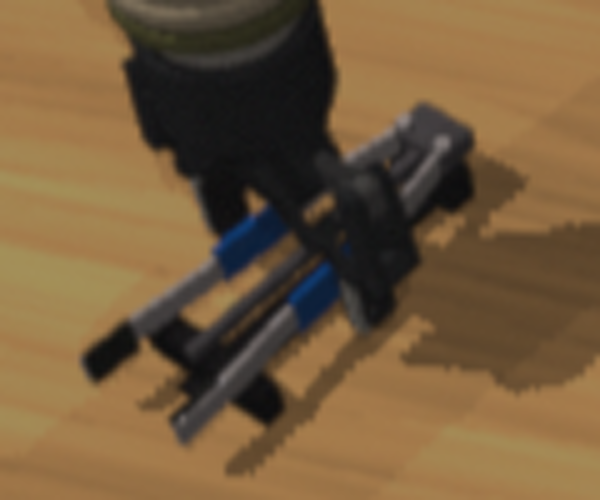

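The open fingers straddle the blue pads at crop (250,240) and (320,290) with clearance, so I'll close lightly to 46 mm.

>>> carry_out:
  rows: [0,0.1,0,0,0,0,7,0,0.1,0,0,0,0,6,0,0.1,0,0,0,0,5.2,0,0.1,0,0,0,0,4.6,0,0.1,0,0,0,0,4.6,0,0.1,0,0,0,0,4.6,0,0.1,0,0,0,0,4.6,0,0.1,0,0,0,0,4.6]

```text
clock: 3.7
eef_pos: [0.435, -0.2668, 0.0113]
orientation: [3.084, -0.597, 0.002]
ft_force: [-1.0, -0.2, 6.7]
width: 0.0466
finger_force: 7.7
```

>>> carry_out:
  rows: [0,0,-0.5,0,0,0,4.6,0,0,-1,0,0,0,4.6,0,0,-2,0,0,0,4.6,0,0,-4,0,0,0,4.6,0,0,-6,0,0,0,4.6,0,0,-8,0,0,0,4.6,0,0,-10,0,0,0,4.6,0,0,-10,0,0,0,4.6]

```text
clock: 4.5
eef_pos: [0.4356, -0.2669, 0.1134]
orientation: [3.083, -0.597, 0.006]
ft_force: [0.0, -0.3, -0.5]
width: 0.0457
finger_force: 5.6
```

```bash
python3 - <<'E'
from h import *
go((.450,.236,.13),15.3)
a=get_image("scene");b=get_image("top")
c=[cv2.resize(a["img"][60:200,150:290],None,fx=2.8,fy=2.8,interpolation=2),cv2.resize(b["img"][150:290,380:520],None,fx=2.8,fy=2.8,interpolation=2)]
cv2.imwrite("pics/lift.png",np.hstack(c)[:,:,::-1])
E
```

```text
clock 4.5 eef [ 0.4356 -0.2669  0.1134] w 0.0457424897994939 ff 5.629390552639961 ft [ 0.0315 -0.3333 -0.5143]
shift cm [-17.4129 -47.203   -1.7402] rot [ 0.0015 -0.0038 -0.6493]
```

View pics/lift.png

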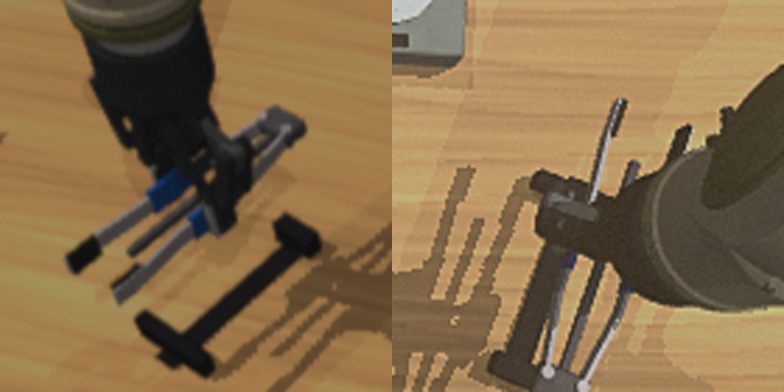

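The tongs are lifted level and clear of the rest, with both arms still open. I'll carry them around at height.

>>> carry_out:
  rows: [0,-1.5,-0.5,0,0,-0.02,4.6,-0.2,-4.5,-1,0,0,-0.06,4.6,-0.4,-8,-1.7,0,0,-0.12,4.6,-0.5,-11.5,-1.7,0,0,-0.18,4.6,-0.6,-15,-1.7,0,0,-0.24,4.6,-0.8,-18.5,-1.7,0,0,-0.3,4.6,-0.9,-22,-1.7,0,0,-0.35,4.6,-1,-25,-1.7,0,0,-0.38,4.6]

```text
clock: 5.4
eef_pos: [0.5185, -0.0288, 0.1267]
orientation: [-3.141, -0.001, 0.003]
ft_force: [0.3, -0.7, -0.3]
width: 0.046
finger_force: 5.6
```

```bash
python3 -c "
from h import *
go((.452,.236,.13),15.3)"
```

```text
clock 5.4 eef [ 0.5185 -0.0288  0.1267] w 0.0460024156308901 ff 5.633787140250206 ft [ 0.2739 -0.7186 -0.2604]
shift cm [ -6.6336 -26.481   -0.3106] rot [-0.0005  0.0015 -0.2662]
```

>>> carry_out:
  rows: [-0.9,-3.4,-0.3,0,0,-0.04,4.6,-1.8,-7,-0.3,0,0,-0.08,4.6,-2.7,-10.6,-0.3,0,0,-0.12,4.6,-3.6,-14.2,-0.3,0,0,-0.16,4.6,-4.5,-17.8,-0.3,0,0,-0.2,4.6,-5.4,-21.4,-0.3,0,0,-0.24,4.6,-6.3,-24.6,-0.3,0,0,-0.266,4.6,-6.6,-26.5,-0.3,0,0,-0.266,4.6]

```text
clock: 6.2
eef_pos: [0.4514, 0.237, 0.1297]
orientation: [-3.113, -0.419, 0.003]
ft_force: [0.5, 0.5, -1.0]
width: 0.0464
finger_force: 5.6
```

```bash
python3 - <<'E'
from h import *
go((.452,.236,.036),15.3)
a=get_image("scene");b=get_image("top")
c=[cv2.resize(a["img"][150:310,350:510],None,fx=2.5,fy=2.5,interpolation=2),cv2.resize(b["img"][130:290,150:310],None,fx=2.5,fy=2.5,interpolation=2)]
cv2.imwrite("pics/app.png",np.hstack(c)[:,:,::-1])
E
```

```text
clock 6.2 eef [0.4514 0.237  0.1297] w 0.04635763071969178 ff 5.634118616580963 ft [ 0.4768  0.529  -0.9944]
shift cm [0.0454 0.1142 9.3673] rot [-0.0005  0.0019  0.0008]
```

View pics/app.png

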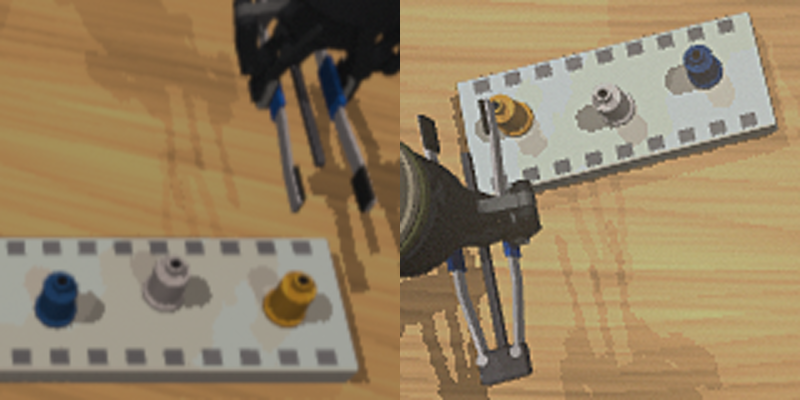

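The tongs are held still open behind the fitting. Tip ends are at scene crop (297,210) and (363,208), and top crop (484,100) and (427,118). I'll triangulate the tongs in hand against the brass.

```bash
python3 - <<'E'
from h import *
go((.452,.236,.036),15.3)
a=get_image("scene");b=get_image("top")
S=lambda x,y:((x+.5)/2.5-.5+350,(y+.5)/2.5-.5+150)
T=lambda x,y:((x-400+.5)/2.5-.5+150,(y+.5)/2.5-.5+130)
p=tri(a,S(297,208),b,T(484,101));q=tri(a,S(364,206),b,T(427,119));print(p,q,(p[0]+q[0])/2)
v=p[0]-q[0];print("tongs yaw",np.degrees(np.arctan2(v[0],-v[1])))
# grey/blue/brass holes once more by scene only at z=.08 
print("expected",env.get_state()["eef_pos"][:2]+.098*np.array([np.cos(.267),np.sin(.267)]))
s=R.from_rotvec([0,0,np.radians(15.3)])
print("rel brass to tips, tongs axes",s.inv().apply(np.array([.568,.2675,.08])-(p[0]+q[0])/2))
# brass silhouette edges in scene : principal point of flange width
for n,d,box in(("s",a,(452,255,482,283)),("t",b,(186,165,206,190))):
    k=blobs(d,(12,110,30),(32,255,255),box)[1]
    c=max(cv2.findContours(k,0,1)[0],key=cv2.contourArea);print(n,cv2.minAreaRect(c))
for z in(.03,.08):print("proj brass",z,proj(a,[.568,.2675,z]),proj(b,[.568,.2675,z]))
E
```

```text
clock 6.3 eef [0.452  0.2375 0.1297] w 0.045927063795238275 ff 5.636792108416557 ft [-0.1988  0.1119 -0.966 ]
shift cm [-0.023   0.1507  9.3668] rot [-0.0008  0.0013  0.0016]
(array([0.5536, 0.245 , 0.1485]), np.float64(0.002835808346874909)) (array([0.5392, 0.288 , 0.1471]), np.float64(0.0018193713844322737)) [0.5464 0.2665 0.1478]
tongs yaw 18.567527521409772
expected [0.5472 0.2599]
rel brass to tips, tongs axes [ 0.0211 -0.0047 -0.0678]
s ((466.5000305175781, 269.5), (16.970561981201172, 22.62741470336914), 45.0)
t ((195.9056854248047, 174.66981506347656), (17.170068740844727, 12.087727546691895), 74.05460357666016)
proj brass 0.03 [462.024  273.1402] [195.8568 177.3016]
proj brass 0.08 [470.0646 261.5661] [187.0711 171.6112]
```

>>> carry_out:
  rows: [-1.5,0,0.5,0,0,0,4.6,-1.5,0,2,0,0,0,4.6,-1.5,0,4,0,0,0,4.6,-1.5,0,6,0,0,0,4.6,-1.5,0,8,0,0,0,4.6,-1.5,0,9,0,0,0,4.6,-1.5,0,9.5,0,0,0,4.6,-1.5,0,9.5,0,0,0,4.6]

```text
clock: 7.2
eef_pos: [0.4387, 0.2297, 0.0353]
orientation: [3.114, 0.412, -0.001]
ft_force: [0.1, 0.1, -0.6]
width: 0.0461
finger_force: 5.6
```

```bash
python3 - <<'E'
from h import *
go((.452,.236,.0345),15.3)
a=get_image("scene");b=get_image("top")
c=[cv2.resize(a["img"][215:295,415:500],None,fx=4.7,fy=4.7,interpolation=2),cv2.resize(b["img"][150:240,160:245],None,fx=4.7,fy=4.7,interpolation=2)]
c=[np.pad(i,((0,430-i.shape[0]),(0,0),(0,0))) for i in c]
cv2.imwrite("pics/app2.png",np.hstack(c)[:,:,::-1]);print(c[0].shape)
E
```

```text
clock 7.2 eef [0.4387 0.2297 0.0353] w 0.04607283445798095 ff 5.6362878531217575 ft [ 0.0528  0.0664 -0.5756]
shift cm [ 1.4463 -0.2608  0.0802] rot [ 0.0005  0.001  -0.0042]
(430, 400, 3)
```

View pics/app2.png

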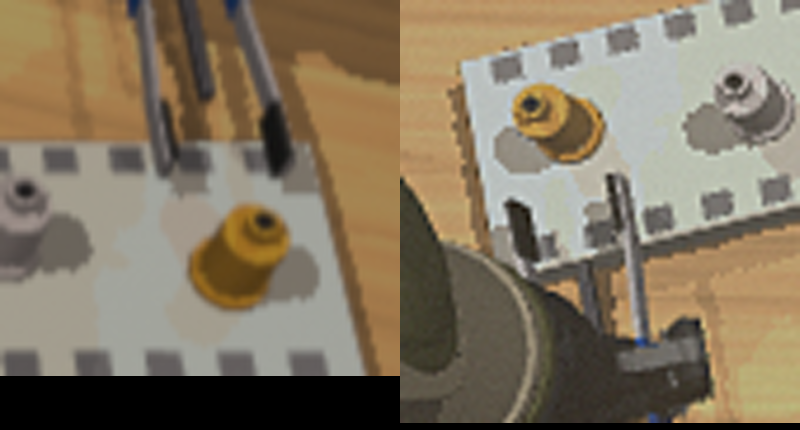

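The tips are level with the body and just short of it. Scene crop: tip ends about (168,170) and (280,170), brass hole (264,220). Top crop: tip ends about (517,205) and (617,178), hole (531,105).

```bash
python3 - <<'E'
from h import *
go((.452,.236,.0345),15.3)
a=get_image("scene");b=get_image("top")
S=lambda x,y:((x+.5)/4.7-.5+415,(y+.5)/4.7-.5+215)
T=lambda x,y:((x-400+.5)/4.7-.5+160,(y+.5)/4.7-.5+150)
t={}
for n,p,q in(("R",(168,168),(617,178)),("L",(280,168),(517,204)),("hole",(264,220),(531,105)),("flange",(236,272),(567,131))):
    t[n]=tri(a,S(*p),b,T(*q));print(n,*t[n])
m=(t["R"][0]+t["L"][0])/2;v=t["L"][0]-t["R"][0];print("mid",m,"yaw",np.degrees(np.arctan2(-v[0],v[1])))
e=env.get_state()["eef_pos"];print("tip dir from TCP",np.degrees(np.arctan2(*(m-e)[1::-1])),np.linalg.norm((m-e)[:2]))
s=R.from_rotvec([0,0,np.radians(15.3)]).inv()
for n in("hole","flange"):print(n,"from tip ends",s.apply(t[n][0]-m),"from TCP",s.apply(t[n][0]-e))
E
```

```text
clock 7.3 eef [0.439  0.2302 0.0361] w 0.046229195560045906 ff 5.637617781758308 ft [-0.1358  0.8424 -1.1924]
shift cm [ 1.4062 -0.2169  0.1652] rot [-0.     -0.0004 -0.0037]
R [0.5402 0.2357 0.0546] 0.0018100366437361877
L [0.5275 0.2797 0.054 ] 0.0005281718273213207
hole [0.5674 0.2679 0.0794] 0.0019495765385852566
flange [0.5669 0.2702 0.032 ] 0.0035819537392467247
mid [0.5338 0.2577 0.0543] yaw 16.051550806789823
tip dir from TCP 15.973481108554592 0.0986009391524598
hole from tip ends [0.035  0.001  0.0251] from TCP [0.1336 0.0021 0.043 ]
flange from tip ends [ 0.0352  0.0033 -0.0223] from TCP [ 0.1338  0.0045 -0.0043]
```

>>> carry_out:
  rows: [0,-0.2,0,0,0,0,4.6,0.8,-0.2,0,0,0,0,4.6,1.6,-0.2,0,0,0,0,4.6,2.4,-0.2,0,0,0,0,4.6,3.2,-0.2,0,0,0,0,4.6,4,-0.2,0,0,0,0,4.6,4.8,-0.2,0,0,0,0,4.6,4.8,-0.2,0,0,0,0,4.6]

```text
clock: 8.2
eef_pos: [0.4859, 0.2453, 0.0356]
orientation: [-3.114, -0.412, -0.002]
ft_force: [1.0, 0.0, -0.4]
width: 0.046
finger_force: 5.6
```

```bash
python3 - <<'E'
from h import *
go((.4865,.2445,.0345),15.3)
a=get_image("scene");b=get_image("top")
c=[cv2.resize(a["img"][215:295,415:500],None,fx=4.7,fy=4.7,interpolation=2),cv2.resize(b["img"][150:240,160:245],None,fx=4.7,fy=4.7,interpolation=2)]
c=[np.pad(i,((0,430-i.shape[0]),(0,0),(0,0))) for i in c]
cv2.imwrite("pics/app3.png",np.hstack(c)[:,:,::-1])
E
```

```text
clock 8.2 eef [0.4859 0.2453 0.0356] w 0.045996056395948594 ff 5.632646307349205 ft [ 1.0332  0.0076 -0.3678]
shift cm [0.0349 0.09   0.1136] rot [-0.0002 -0.0012 -0.0037]
```

View pics/app3.png

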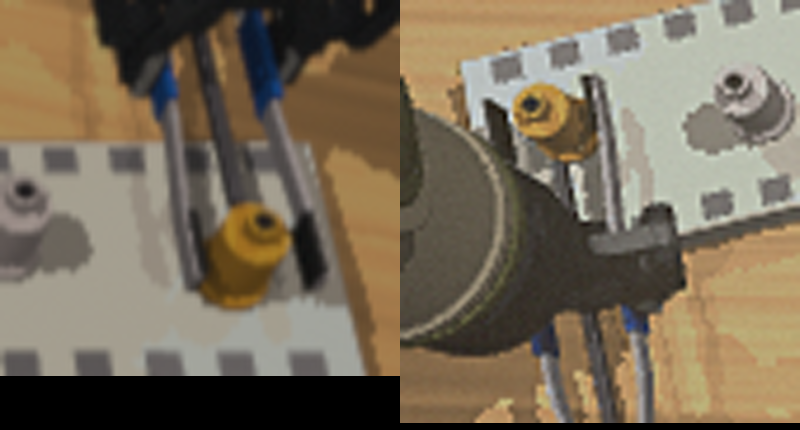

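The fitting stands undisturbed between the tips: scene crop (245,255), top crop (550,120). The tip pads are on both sides, so I'll close slowly.

>>> carry_out:
  rows: [0,0,0,0,0,0,4.4,0,0,0,0,0,0,4.2,0,0,0,0,0,0,4,0,0,0,0,0,0,3.8,0,0,0,0,0,0,3.6,0,0,0,0,0,0,3.4,0,0,0,0,0,0,3.2,0,0,0,0,0,0,3.2]

```text
clock: 9.1
eef_pos: [0.4844, 0.245, 0.0357]
orientation: [-3.114, -0.413, 0.0]
ft_force: [-1.5, -0.7, 0.1]
width: 0.0368
finger_force: 60.7
```

>>> carry_out:
  rows: [0,0,-0.3,0,0,0,3.2,0,0,-0.8,0,0,0,3.2,0,0,-1.5,0,0,0,3.2,0,0,-3,0,0,0,3.2,0,0,-5,0,0,0,3.2,0,0,-7,0,0,0,3.2,0,0,-9,0,0,0,3.2,0,0,-10,0,0,0,3.2]

```text
clock: 9.9
eef_pos: [0.485, 0.2451, 0.1377]
orientation: [-3.113, -0.413, -0.003]
ft_force: [0.8, 0.0, -1.1]
width: 0.0366
finger_force: 60.5
```

```bash
python3 - <<'E'
from h import *
go((.571,-.120,.13),-11.9)
a=get_image("scene");b=get_image("top")
for d in(a,b):
    print([x for x in blobs(d,(14,150,60),(30,255,255),(150,100,510,290),40)[0]])
p=env.get_state()["eef_pos"]+.085*np.array([np.cos(.267),np.sin(.267),0])
for h in(-.004,.021,.046):print("expect px",proj(a,p+[0,0,h]),proj(b,p+[0,0,h]))
E
```

```text
clock 9.9 eef [0.485  0.2451 0.1377] w 0.03655791957639519 ff 60.488025597296655 ft [ 0.8127  0.0031 -1.0683]
shift cm [-1.2139 37.4881  0.7423] rot [-0.0012 -0.002   0.4713]
[([307.4, 208.5], [298, 200, 20, 15, 144]), ([486.9, 243.3], [473, 230, 25, 28, 357])]
[([167.3, 159.7], [161, 153, 13, 13, 81])]
expect px [479.8288 247.2832] [176.2601 165.1215]
expect px [484.8071 240.1099] [170.6654 161.5163]
expect px [490.1106 232.468 ] [164.6525 157.6417]
```

The brass fitting is in the tongs and off the rack (blob at scene (487,243), where it should be). I'll carry it over now.

>>> carry_out:
  rows: [0,1,0,0,0,0.01,3.2,0,2.8,0,0,0,0.03,3.2,-0.1,5.2,0,0,0,0.06,3.2,-0.2,8,0,0,0,0.1,3.2,-0.3,10.8,0,0,0,0.14,3.2,-0.4,13.6,0,0,0,0.18,3.2,-0.5,16.4,0,0,0,0.22,3.2,-0.6,19.2,0,0,0,0.26,3.2]

```text
clock: 10.8
eef_pos: [0.5283, 0.0559, 0.1345]
orientation: [3.141, 0.002, -0.003]
ft_force: [1.5, -0.4, -1.9]
width: 0.0369
finger_force: 60.5
```

```bash
python3 -c "
from h import *
go((.571,-.120,.13),-11.9)"
```

```text
clock 10.8 eef [0.5283 0.0559 0.1345] w 0.03686610947371805 ff 60.453313565813005 ft [ 1.4575 -0.4177 -1.8766]
shift cm [ 4.2539 17.5917  0.454 ] rot [0.001  0.0019 0.2088]
```

>>> carry_out:
  rows: [0.6,2.6,0,0,0,0.03,3.2,1.3,5.4,0,0,0,0.06,3.2,2,8.2,0,0,0,0.1,3.2,2.7,11,0,0,0,0.14,3.2,3.3,13.6,0,0,0,0.17,3.2,3.8,15.8,0,0,0,0.2,3.2,4.1,17,0,0,0,0.21,3.2,4.3,17.6,0,0,0,0.21,3.2]

```text
clock: 11.6
eef_pos: [0.5719, -0.1194, 0.1347]
orientation: [3.124, -0.326, -0.003]
ft_force: [-0.6, -0.2, -1.4]
width: 0.037
finger_force: 60.4
```

>>> carry_out:
  rows: [0,0,0,0,0,0,3.2,0,0,0,0,0,0,3.2,0,0,0,0,0,0,3.2,0,0,0,0,0,0,3.2,0,0,0,0,0,0,3.2,0,0,0,0,0,0,3.2,0,0,0,0,0,0,3.2,0,0,0,0,0,0,3.2]

```text
clock: 12.4
eef_pos: [0.5725, -0.1178, 0.1357]
orientation: [3.125, -0.323, 0.0]
ft_force: [-0.7, -0.2, -2.1]
width: 0.037
finger_force: 60.4
```

```bash
python3 - <<'E'
from h import *
go((.571,-.120,.1305),-11.9)
a=get_image("scene");b=get_image("top")
e=env.get_state()["eef_pos"];y=np.radians(-11.9)
p=e+.085*np.array([np.cos(y),np.sin(y),0]);print("tip xy",p)
for n,d,lo in(("s",a,(14,140,50)),("t",b,(12,120,50))):
    u=proj(d,p+[0,0,.02]).astype(int);box=(u[0]-35,u[1]-35,u[0]+35,u[1]+35)
    bl,k=blobs(d,lo,(30,255,255),box,15);print(n,u,bl)
    for h in(-.005,.02,.045):print("  expect",proj(d,p+[0,0,h]))
    # dark hole + row extents of largest yellow blob
    l=cv2.connectedComponentsWithStats(k);i=1+np.argmax(l[2][1:,4]);m=l[1]==i
    for r in range(l[2][i,1],l[2][i,1]+l[2][i,3]):
        c=np.nonzero(m[r])[0];print("  ",r,c.min(),c.max(),end="")
    print()
E
```

```text
clock 12.4 eef [ 0.5725 -0.1178  0.1357] w 0.03696195816244844 ff 60.41900326497853 ft [-0.7042 -0.2183 -2.1177]
shift cm [-0.1     0.2453  0.5204] rot [ 0.     -0.      0.0016]
tip xy [ 0.6556 -0.1354  0.1357]
s [233 228] [([234.5, 231.0], [226, 219, 21, 26, 311])]
  expect [236.3877 235.9095]
  expect [233.7347 228.5659]
  expect [230.9129 220.7549]
   219 237 239   220 230 240   221 229 240   222 229 241   223 228 241   224 227 241   225 227 242   226 226 242   227 226 242   228 226 242   229 226 242   230 226 241   231 227 240   232 227 240   233 228 239   234 229 238   235 229 237   236 229 237   237 229 246   238 229 246   239 229 245   240 230 245   241 230 244   242 231 243   243 232 242   244 233 239
t [386 120] []
  expect [384.24   125.6097]
  expect [386.1024 120.6754]
  expect [388.1014 115.3794]Traceback (most recent call last):
  File "<stdin>", line 11, in <module>
    return _wrapfunc(a, 'argmax', axis=axis, out=out, **kwds)
    return bound(*args, **kwds)
ValueError: attempt to get argmax of an empty sequence
```

>>> carry_out:
  rows: [0,0.1,0.3,0,0,0,3.2,-0.1,0.2,0.6,0,0,0,3.2,-0.1,0.4,0.9,0,0,0,3.2,-0.1,0.4,1,0,0,0,3.2,-0.1,0.4,1,0,0,0,3.2,-0.1,0.4,1,0,0,0,3.2,-0.1,0.4,1,0,0,0,3.2,-0.1,0.4,1,0,0,0,3.2]

```text
clock: 13.3
eef_pos: [0.5708, -0.1215, 0.1258]
orientation: [-3.125, 0.323, -0.0]
ft_force: [-0.2, -0.6, -1.6]
width: 0.0369
finger_force: 60.4
```

```bash
python3 - <<'E'
from h import *
go((.571,-.120,.1257),-11.9)
a=get_image("scene");b=get_image("top")
e=env.get_state()["eef_pos"];y=np.radians(-11.9)
p=e+np.array([.085*np.cos(y),.085*np.sin(y),-.0057]);print("fitting est",p)
print("window scene px",proj(a,[.654,-.138,.04]),"top ring blob",blobs(b,(0,0,170),(180,60,255),(355,120,405,165))[0])
print("expected base, flange top, rim, top",[proj(a,p+[0,0,h]) for h in(0,.006,.04,.05)])
u=proj(a,p+[0,0,.025]).astype(int)
h=cv2.cvtColor(a["img"],cv2.COLOR_RGB2HSV)[u[1]-16:u[1]+24,u[0]-14:u[0]+18]
print("origin",u[0]-14,u[1]-16)
for r in range(40):print(u[1]-16+r,"".join(("%x"%(h[r,c,2]//16)) if h[r,c,1]>130 and 10<h[r,c,0]<32 else ("." if h[r,c,2]>100 else "#" if h[r,c,2]<45 else "-") for c in range(32)))
E
```

```text
clock 13.3 eef [ 0.5708 -0.1215  0.1258] w 0.03692967948560602 ff 60.41925913654268 ft [-0.2084 -0.5898 -1.5743]
shift cm [-0.0065 -0.1489  0.0081] rot [-0.     -0.0002  0.0016]
fitting est [ 0.6539 -0.139   0.12  ]
window scene px [243.8551 258.1305] top ring blob []
expected base, flange top, rim, top [array([235.9101, 237.5561]), array([235.2937, 235.8711]), array([231.6282, 225.8504]), array([230.4907, 222.7406])]
origin 219 214
214 aaaaaaaaaaaa99...-----.9aa9.----
215 aaaaaaaaaaa99....----.9999.---#-
216 aaaaaaaaaa99....----.9999.-----.
217 aaaaaaaaa999...-----.999.------8
218 aaaaaaaaa99...-----.9999.---#-88
219 aaaaaaaaa99..-----.9999.-----.98
220 aaaaaaaa99.------.8999.------89.
221 aaaaaaaaa.---576789998.---#-788.
222 aaaaaaaa9.675467999998---#-.88..
223 aaaaaaa9.7864-36999997.----88...
224 aaaaaaa.8894###597888887.-788...
225 aaaa999.9a963#-5866667899888...-
226 aaaa99.79a9865576566678998.....-
227 aaaa9..8aa9887665466667986--..--
228 a9999.-9aa977655556666577-#-----
229 9999.-48aa98665556678745-##-----
230 a99.-#379aa9887788889643##------
231 999.-#269aaaa9999999753##------.
232 99..-##479aaaaaaa99854##--------
233 99..-##258999999987643##--------
234 a99.-###3677887776553##--------#
235 aaa.--##-66666555554##--------##
236 aaaa.-##--666555554-#-.-------##
237 aaaa..---.66655554-#-----------#
238 aaaaa.--.866655554##------5-----
239 aaaa...-.866655554--------5-----
240 aaa9.....887655555-------55-----
241 aaa.......997655554-----56--....
242 aaa..-..-.898765555----565......
243 aa...--.-..99976666----55.......
244 a........-..899888887665........
245 a............788888776..........
246 .................77.............
247 ........---.....................
248 .....----.......................
249 .....----.......................
250 .....---........................
251 ................................
252 ................................
253 ..---...........................
```

```bash
python3 -c "
from h import *
s=env.get_state();print(np.abs(s['dq']).max(),s['width'],s['finger_force']);print(env.hand_in())"
```

```text
0.0019166620398957457 0.036801721159016657 60.418966971337795
the job is handed in; nothing more can be done
None
```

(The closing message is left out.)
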